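# Fit the knurled filter cell on the tester's lens mount and hold it home

### The arm

A 7-joint arm with a two-finger parallel gripper is mounted at the origin on the work surface. World frame = base frame: x ahead of the robot, y to its left, z up, the work surface at z = 0. Lengths are in m, angles in rad, forces in N, time in s.
With the tool pointing down it reaches from about 0.425 to 0.875 m from the base axis. Payload 4.7 kg.
Tool frame: the origin (TCP) lies midway between the tips of the shut fingers; the grasp point (between the pads) lies 19 mm behind it; z points along the fingers, y is the line along which they close (so a half turn about z gives the same grasp; the last joint's range is limited). The gripper opens to 87 mm and grips with 3 to 60 N. Pads are 19 mm wide; open, the fingers measure 117 mm over their backs; the gripper's body (75 mm by 190 mm) begins 51 mm behind the grasp point.
Start: joints at [1.348, 0.321, -0.07, 1.45, 0.023, 1.371, -0.057], TCP at [0.152, -0.632, 0.223] pointing down, gripper open.
Joint ranges: [-2.86, 2.86], [-0.3, 2.09], [-1.38, 1.24], [0.06, 2.45], [-1.56, 4.7], [0.09, 2.05], [-2.69, 2.69]. Speed limits (rad/s): [2.57, 2.57, 3.14, 3.14, 3.14, 3.14, 3.14].

### API

Orientations are given as a rotation vector (axis times angle).
In Python, from bench import ctrl gives the robot as it stands. The module is installed in compiled form; this text tells all that it offers.
- The arm moves only by the shell command python3 -m handwheel 'ROWS' [FORCE]. ROWS is JSON, a list of rows, each a list of 7 numbers: the finger opening in m, from 0 to 0.087, then the shift along the tool's x, y, z in m, then the turn, a rotation vector about the tool's x, y, z in degrees. A call has 1 to 12 rows; each row shifts and turns the commanded pose from where the row before left it, along the tool's axes as they then stand; what a row does not reach is not made up. A row lasts 1/8 s, in which the tool goes at most 62.5 mm and 10.7 degrees, less where a joint would pass 70% of its speed; a pose out of reach is approached as far as the arm can. A call is refused whole if a number of a shift passes 0.0625 or a number of a turn 10.7, either way. A call with a gripper value outside its range is refused whole. The fingers move at their own pace and stop on an object; FORCE is the grip in N (left out, the last holds). Time passes only in rows, so rows that do not move let the fingers close. It gives the time, the measured TCP pose, the force, the opening and the grip force at its end, in the units of the state.
- ctrl.get_state(): the state, without advancing time (a new reading comes with each control period).
- ctrl.get_image(name): name is "side" or "top" or "wrist"; returns (picture, depth): 480x640x3 uint8, blue, green, red; 480x640 float32, m along the optical axis (not along the pixel's ray), 0 where there is no reading.
- ctrl.camera_info(name): a dict with "intrinsics" (3x3 intrinsics, pixels), "D" ([k1, k2, p1, p2, k3] as OpenCV has them; the pictures are not rectified), "R" (3x3) and "t" (3): a world point X has camera coordinates R X + t. Camera axes: x right, y down, z forward; pixel columns grow to the right and rows downward; lengths in m; the calibration is good to about 2 mm. A picture is of the moment at which its call begins: read the wrist's pose just before it. camera_info takes no time and is no camera call; for the wrist camera it gives the pose at the moment of the call.
- ctrl.close_job(): hands the job in; it is judged then, once.
The state is a dict: "time": time; "joint_positions": joint angles; "qd": joint speeds; "joint_torque": joint torques, N m; "position": TCP position; "tool_rot": TCP orientation; "ft_force": force on the tool from outside, world axes, zero at the start; "torque": the same for the moment, N m; "grip_width": opening from 0.0 (shut) to 1.0 (fully open); "grip_force": force on a finger pad.
Only numpy, scipy, OpenCV 4.12 (cv2) and the standard library are available. Lean on these libraries where they do the work, as an engineer would, in place of code of your own. Each camera call takes 0.05 s, during which the arm holds its last target. There are 200 camera calls.

### The job

Take the knurled filter cell from the blue pad, put it over the upright spigot of the black lens mount and turn it, pressing lightly, until the keyways hidden inside it drop over the mount's pins. Ease it fully home against the spring seat without ramming it, and finish while still holding it there, because the spring lifts it if you let go. Leave the screwdriver, the carton and the jar where they are.

Things in the scene. Friction and masses are not known exactly. Their poses are not given: they have to be found in the camera images.
- collar: Knurled filter cell: loose round dark metal cap, bright fine ribs, amber glass top; 56 mm outside diameter, 40 mm tall, 0.09 to 0.17 kg, standing mouth down on the blue pad. Origin: centre of its underside; z up, out of the glass. Grip it by its knurled side, upper 25 mm. Its turn says nothing useful: the keyways are not marked outside.
- collar_mouth (a point): Centre of the cell's open mouth, on its underside (same point as the cell's origin). Blind bore 42 mm diameter, 35 mm deep. Four equal keyways, 90 degrees apart, about 12 mm wide and 14 mm deep up from the lower edge, are cut in the inside of the wall only, hidden from outside.
- mount: Lens mount, fixed: black base 120 x 120 x 20 mm with an upright aluminium spigot in its middle. Origin: centre of the base's underside, on the work surface; z up along the spigot's axis. With the cell fully home (its inner top on the spigot's top) the cell's underside is 28 mm above the work surface.
- spigot_top (a point): Centre of the spigot's top, 63 mm above the work surface. The spigot is 39 mm in diameter and tapers over its last 10 mm to 26 mm across.
- pins_level (a point): Point on the spigot's axis level with the tops of its four pins, 40 mm above the work surface. Pins: steel, 5 mm thick, 90 degrees apart, 5.5 mm out of the spigot's side; how far round they sit varies and is not reported, so turn the cell up to 90 degrees. Off the keyways the cell rests on the pins at 40 mm; keyed (play about 9 degrees either way) it drops to 34 mm, onto the spring seat.
- seat (a joint): Spring seat: brass ring 66 mm across around the spigot, its top 34 mm above the work surface when free. Value: how far it is pressed down, in m: 0 free, 0.006 with the cell fully home. It takes about 5 N to start it moving and 9 N at 0.006, and springs back when let go.
- pad: Blue cloth-covered pad, fixed, 100 x 100 x 4 mm, on which the cell stands at the start. Origin: centre of its underside.
- screwdriver: Bystander: screwdriver with yellow handle, 160 mm long, lying on the work surface nearer to the robot than mount and pad. Origin: about its middle, x along it.
- carton: Bystander: closed cardboard box 60 x 70 x 50 mm, beyond the mount and pad. Origin: centre of its underside.
- jar: Bystander: closed jar with blue cap and green label, 56 mm across and 70 mm tall, beyond the mount and pad. Origin: centre of its underside.

How it is judged:
By the outcome, as a careful person would: the job done as asked, in the order asked, and still so for the second after the job is handed in, while the arm keeps its last pose, push and grip.
It also fails if it takes over 61 s, if anything falls off the work surface, if the arm or the gripper's body presses on something with over 40 N, if the wrist force passes 120 N, or if a joint passes its speed limit or range.

## Working session

There is one attempt and no reset: what is moved stays moved. The work goes in short steps, Python scripts to look and compute and a shell command to move; the robot and the scene stay as the last step left them, time stands still between calls to the robot, and variables do not carry over. Pictures are saved under pics/ and viewed, at most 10 in all, crops included, and the job is handed in when it is done.

```bash
mkdir -p pics; python3 - <<'E'
from bench import ctrl
import cv2,numpy as np
s=ctrl.get_state();print({k:np.round(v,3).tolist() for k,v in s.items()})
for n in("top","side"):
    p,d=ctrl.get_image(n);cv2.imwrite(f"pics/{n}0.png",p);np.save(f"pics/{n}0.npy",d)
    i=ctrl.camera_info(n);print(n,{k:np.round(v,4).tolist() for k,v in i.items()})
E
```

```text
{'time': 0.0, 'joint_positions': [1.348, 0.322, -0.07, 1.452, 0.023, 1.371, -0.057], 'qd': [0.002, -0.0, 0.0, 0.0, 0.002, 0.001, 0.0], 'joint_torque': [0.0, -49.128, -0.403, -31.252, -0.064, 0.044, 0.0], 'position': [0.152, -0.631, 0.221], 'tool_rot': [-3.118, -0.371, 0.001], 'ft_force': [-0.106, 0.162, 0.157], 'torque': [-0.003, -0.019, -0.002], 'grip_force': 0.0, 'grip_width': 1.002}
top {'intrinsics': [[585.729, 0.0, 321.7694], [0.0, 585.729, 234.8633], [0.0, 0.0, 1.0]], 'D': [0.0659, 0.0, 0.0, 0.0, 0.0], 'R': [[-0.0194, -0.9995, -0.0239], [-0.9894, 0.0226, -0.1432], [0.1436, 0.0209, -0.9894]], 't': [0.025, 0.5576, 1.1332]}
side {'intrinsics': [[585.7489, 0.0, 312.3557], [0.0, 585.7489, 247.3112], [0.0, 0.0, 1.0]], 'D': [0.012, 0.0, 0.0, 0.0, 0.0], 'R': [[-0.9918, -0.1263, -0.0183], [-0.0855, 0.7637, -0.6399], [0.0948, -0.6331, -0.7682]], 't': [0.5719, 0.1006, 1.2373]}
```

View pics/top0.png

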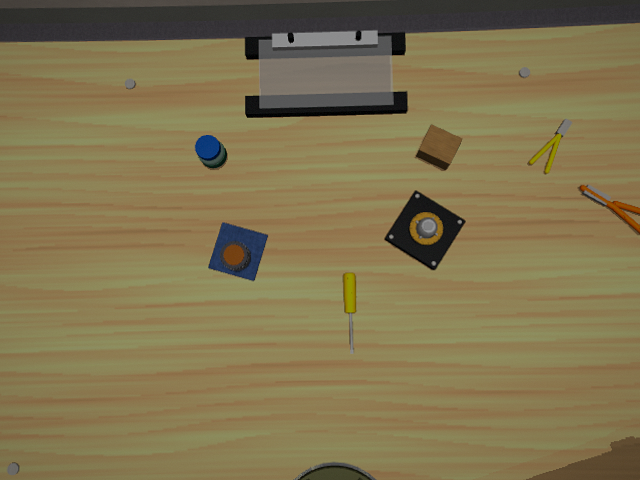

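View pics/side0.png

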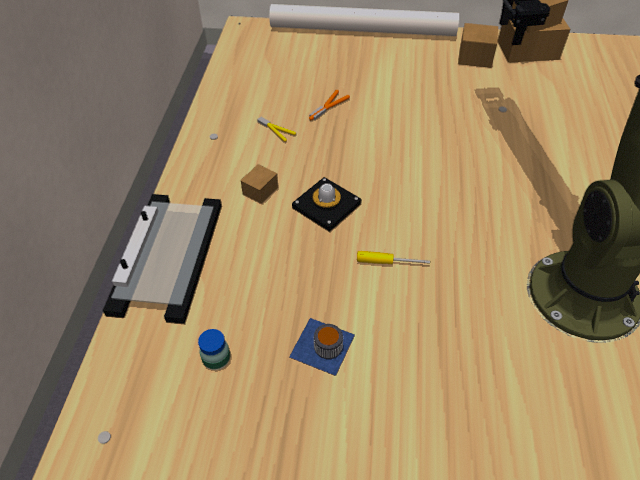

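Top view: cell glass at about (235,254), spigot top (428,226). Side view: glass (328,337), spigot top (327,187). I'll enlarge these for finer readings.

```bash
cat > h.py <<'E'
import cv2,numpy as np
from bench import ctrl
def plane(name,uv,z,info=None):
    i=info or ctrl.camera_info(name);K,D,R,t=[np.array(i[k],float) for k in("intrinsics","D","R","t")]
    x=cv2.undistortPoints(np.array([[uv]],float),K,D)[0,0]
    r=R.T@np.array([x[0],x[1],1]);c=-R.T@t
    return c+r*(z-c[2])/r[2]
E
python3 - <<'E'
from h import *
t=cv2.imread("pics/top0.png");s=cv2.imread("pics/side0.png")
def crop(im,u,v):
    return cv2.resize(im[v-30:v+30,u-30:u+30],(300,300),interpolation=cv2.INTER_CUBIC)
cv2.imwrite("pics/crops.png",np.vstack([np.hstack([crop(t,235,254),crop(t,428,226)]),np.hstack([crop(s,328,337),crop(s,327,187)])]))
for n,a,z in(("top",(235,254),.044),("side",(328,337),.044),("top",(428,226),.063),("side",(327,187),.063)):print(n,plane(n,a,z).round(4))
E
```

```text
top [0.5229 0.1868 0.044 ]
side [0.5211 0.1904 0.044 ]
top [ 0.5675 -0.1954  0.063 ]
side [ 0.5665 -0.2001  0.063 ]
```

View pics/crops.png

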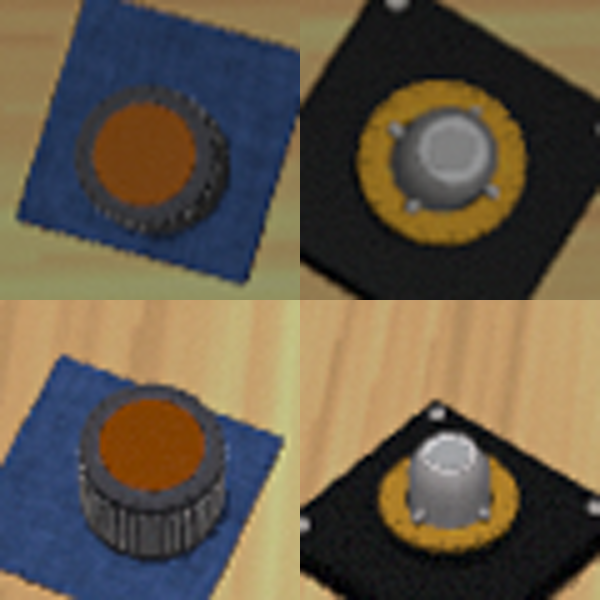

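```bash
python3 - <<'E'
from h import *
for n,a,z in(("top",(233.6,254.5),.044),("side",(328,335.8),.044),("top",(428.4,226),.063),("side",(326.4,187.4),.063)):print(n,plane(n,a,z).round(4))
E
python3 -m handwheel '[[0.087,0.041,-0.029,0,0,0,0],[0.087,0.041,-0.029,0,0,0,0],[0.087,0.041,-0.029,0,0,0,0],[0.087,0.041,-0.029,0,0,0,0],[0.087,0.041,-0.029,0,0,0,0],[0.087,0.041,-0.029,0,0,0,0],[0.087,0.041,-0.029,0,0,0,0],[0.087,0.041,-0.029,0,0,0,0],[0.087,0.041,-0.029,0,0,0,0],[0.087,0.041,-0.029,0,0,0,0]]' 20
```

```text
top [0.522  0.1896 0.044 ]
side [0.5214 0.1878 0.044 ]
top [ 0.5675 -0.1962  0.063 ]
side [ 0.5677 -0.1986  0.063 ]
time: 1.35
position: [0.4836, -0.2525, 0.2223]
tool_rot: [3.12, 0.371, -0.001]
ft_force: [0.2, -0.2, -0.1]
grip_width: 1.0
grip_force: 0.0
```

```bash
python3 - <<'E'
from h import *
i=ctrl.camera_info("wrist");p,d=ctrl.get_image("wrist");cv2.imwrite("pics/w1.png",p)
K,R,t=[np.array(i[k]) for k in("intrinsics","R","t")]
print(i["D"],(-R.T@t).round(4),R.round(3).tolist())
np.save("pics/w1info.npy",i,allow_pickle=True)
X=np.array([[.5676,-.1974,.063],[.5217,.1887,.044]])
for x in X:
  print(cv2.projectPoints(x[None],cv2.Rodrigues(R)[0],t,K,np.array(i["D"]))[0].ravel(), (R@x+t)[2])
E
```

```text
[-0.05405226  0.          0.          0.          0.        ] [ 0.5632 -0.2329  0.3845] [[0.235, -0.972, -0.0], [-0.928, -0.225, 0.298], [-0.29, -0.07, -0.955]]
[284.62532029 121.44518697] 0.3030819634062677
[-84.20152528  87.6934913 ] 0.307625479629674
```

View pics/w1.png

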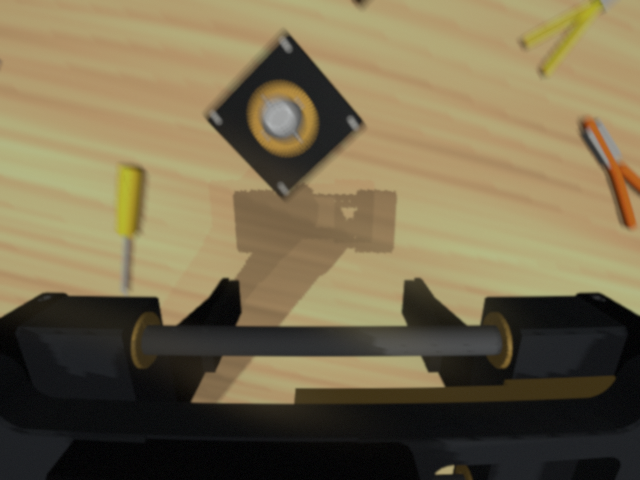

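```bash
python3 -m handwheel '[[0.087,0.008,-0.042,0,0,0,0],[0.087,0.008,-0.042,0,0,0,0],[0.087,0.008,-0.042,0,0,0,0],[0.087,0.008,-0.042,0,0,0,0],[0.087,0.008,-0.042,0,0,0,0],[0.087,0.008,-0.042,0,0,0,0],[0.087,0.008,-0.042,0,0,0,0],[0.087,0.008,-0.042,0,0,0,0],[0.087,0.008,-0.042,0,0,0,0],[0.087,0.008,-0.042,0,0,0,0],[0.087,0,0,0,0,0,0],[0.087,0,0,0,0,0,0]]' && python3 - <<'E'
from h import *
print(plane("",(281,116),.063,np.load("pics/w1info.npy",allow_pickle=True).item()))
i=ctrl.camera_info("wrist");s=ctrl.get_state();print(s["joint_positions"],s["qd"]);p,d=ctrl.get_image("wrist");cv2.imwrite("pics/w2.png",p)
np.save("pics/w2info.npy",i,allow_pickle=True)
E
```

```text
time: 2.9
position: [0.4621, 0.1723, 0.2221]
tool_rot: [3.119, 0.37, -0.001]
ft_force: [-0.2, -0.5, -0.3]
grip_width: 0.999
grip_force: 0.0
[ 0.57145518 -0.19322191  0.063     ]
[ 0.4429237   0.0236827  -0.85565427  1.80375282  0.01902287  1.32339247
 -1.75163859] [ 0.01450857 -0.00411217  0.02057748  0.00333864 -0.00072054 -0.00050956
 -0.00233315]
```

View pics/w2.png

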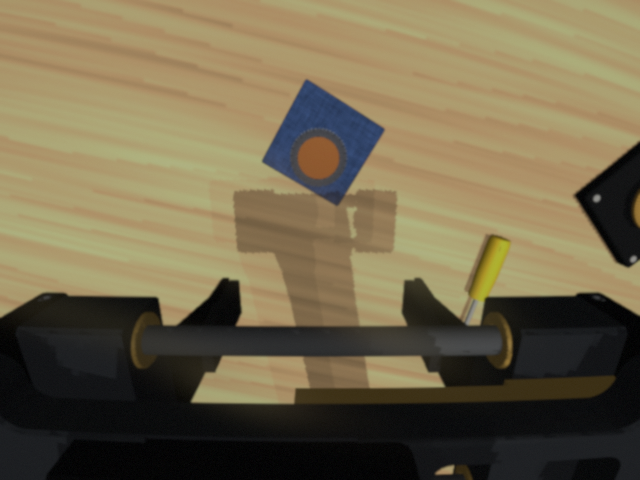

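```bash
python3 - <<'E'
from h import *
from scipy.spatial.transform import Rotation as Ro
im=cv2.imread("pics/w2.png").astype(int)
m=((im[...,2]-im[...,0]>60)&(im[...,1]<im[...,2]*.65)).astype(np.uint8);m[:90]=0;m[210:]=0;m[:,:260]=0;m[:,390:]=0
n,l,st,c=cv2.connectedComponentsWithStats(m);k=1+st[1:,4].argmax();print(st[k],c[k])
P=plane("",c[k],.044,np.load("pics/w2info.npy",allow_pickle=True).item());print(P)
s=ctrl.get_state()
for T in(P[:2],[.5217,.1887]):print(Ro.from_rotvec(s["tool_rot"]).as_matrix().T@(np.r_[T,.044]-s["position"]))
E
```

```text
[ 299  138   39   40 1244] [318.01607717 157.59967846]
[0.52069697 0.19006798 0.044     ]
[ 0.06116559 -0.00438846  0.17808491]
[ 0.06182242 -0.00282449  0.17808552]
```

```bash
python3 -m handwheel '[[0.087,0.031,-0.002,0.04,0,0,0],[0.087,0.0305,-0.0017,0.04,0,0,0],[0.087,0,0,0.04,0,0,0],[0.087,0,0,0.03,0,0,0],[0.087,0,0,0.03,0,0,0],[0.087,0,0,0.02,0,0,0],[0.087,0,0,0.007,0,0,0],[0.087,0,0,0,0,0,0],[0.06,0,0,0,0,0,0],[0.054,0,0,0,0,0,0],[0.05,0,0,0,0,0,0],[0.05,0,0,0,0,0,0]]' 25
python3 -m handwheel '[[0.05,0,0,0,0,0,0],[0.05,0,0,0,0,0,0]]' 25
```

```text
time: 4.45
position: [0.5213, 0.1911, 0.0158]
tool_rot: [3.119, 0.371, 0.001]
ft_force: [-0.4, -1.1, 3.2]
grip_width: 0.64
grip_force: 24.1
time: 4.7
position: [0.5213, 0.1911, 0.0158]
tool_rot: [3.119, 0.371, 0.0]
ft_force: [-0.4, -0.9, 2.4]
grip_width: 0.642
grip_force: 25.0
```

```bash
python3 -m handwheel '[[0.05,0,0,-0.01,0,0,0],[0.05,0,0,-0.03,0,0,0],[0.05,0,0,-0.04,0,0,0],[0.05,0,0,-0.04,0,0,0],[0.05,0,0,-0.04,0,0,0]]' 25
python3 -m handwheel '[[0.05,-0.012,0.043,0,0,0,0],[0.05,-0.012,0.043,0,0,0,0],[0.05,-0.012,0.043,0,0,0,0],[0.05,-0.012,0.043,0,0,0,0],[0.05,-0.012,0.043,0,0,0,0],[0.05,-0.012,0.043,0,0,0,0],[0.05,-0.012,0.043,0,0,0,0],[0.05,-0.012,0.043,0,0,0,0],[0.05,-0.012,0.043,0,0,0,0],[0.05,0,0,0,0,0,0],[0.05,0,0,0,0,0,0],[0.05,0,0,0,0,0,0]]' 25
python3 - <<'E'
from h import *
i=ctrl.camera_info("wrist");s=ctrl.get_state();print(s["joint_positions"],s["qd"]);p,d=ctrl.get_image("wrist");cv2.imwrite("pics/w3.png",p)
np.save("pics/w3info.npy",i,allow_pickle=True)
E
```

```text
time: 5.32
position: [0.5207, 0.1915, 0.177]
tool_rot: [-3.119, -0.372, -0.0]
ft_force: [0.0, 0.2, -1.2]
grip_width: 0.635
grip_force: 25.0
time: 6.82
position: [0.5073, -0.2085, 0.1757]
tool_rot: [-3.119, -0.375, -0.0]
ft_force: [-1.0, 0.1, -1.5]
grip_width: 0.635
grip_force: 25.0
[ 0.89833467  0.18020199 -0.61527645  1.7507494   0.10907514  1.2449166
 -1.07569354] [-0.00269092 -0.00032869  0.00383269 -0.00107121  0.00525962 -0.00058354
  0.00156048]
```

View pics/w3.png

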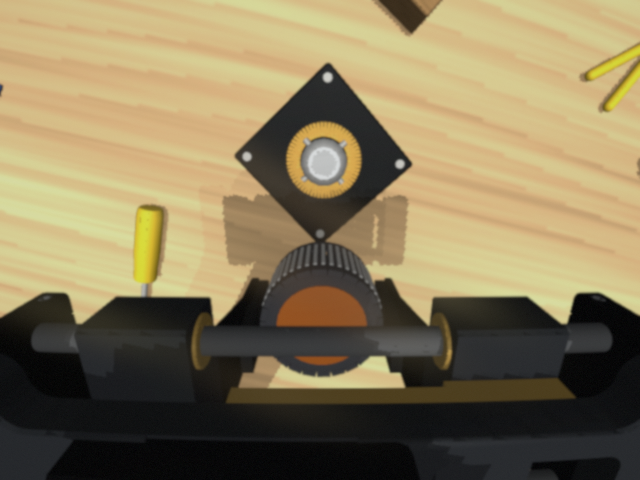

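```bash
python3 - <<'E'
from h import *
from scipy.spatial.transform import Rotation as Ro
i=np.load("pics/w3info.npy",allow_pickle=True).item()
s=ctrl.get_state();R=Ro.from_rotvec(s["tool_rot"]).as_matrix()
print("spigot",plane("",(323,163),.063,i),"ring",plane("",(324,160),.034,i),"base",[plane("",u,.02,i).round(4) for u in((328,77),(247,157),(400,164),(320,234))])
g=plane("",(321.5,327),s["position"][2]+.0282,i)
print("glass tool",R.T@(g-s["position"]),"pos",s["position"])
for T in([.5676,-.1974],plane("",(323,163),.063,i)[:2]):print(R.T@(np.r_[T,.063]-s["position"]))
E
```

```text
spigot [ 0.56675475 -0.19493937  0.063     ] ring [ 0.56739641 -0.19582227  0.034     ] base [array([ 0.6364, -0.1825,  0.02  ]), array([ 0.5524, -0.1262,  0.02  ]), array([ 0.58  , -0.2657,  0.02  ]), array([ 0.4963, -0.2094,  0.02  ])]
glass tool [-0.00141732 -0.00036134 -0.02820024] pos [ 0.507283   -0.20863915  0.17572001]
[0.06124166 0.00338723 0.11273086]
[0.061004   0.00079635 0.11273088]
```

```bash
python3 -m handwheel '[[0.05,0.031,0.001,0.01,0,0,0],[0.05,0.031,0.001,0.01,0,0,0],[0.05,0,0,0.03,0,0,0],[0.05,0,0,0.03,0,0,0],[0.05,0,0,0.012,0,0,0],[0.05,0,0,0,0,0,0],[0.05,0,0,0,0,0,0]]' 25
python3 -m handwheel '[[0.05,0,0,0.004,0,0,0],[0.05,0,0,0.004,0,0,0],[0.05,0,0,0.004,0,0,0],[0.05,0,0,0,0,0,0]]' 25
```

```text
time: 7.75
position: [0.5687, -0.1978, 0.085]
tool_rot: [3.118, 0.371, 0.003]
ft_force: [-0.1, 0.0, -0.8]
grip_width: 0.641
grip_force: 25.0
time: 8.25
position: [0.5673, -0.1976, 0.0711]
tool_rot: [-3.119, -0.371, 0.001]
ft_force: [1.1, -0.7, -1.5]
grip_width: 0.637
grip_force: 25.0
```

```bash
python3 -m handwheel '[[0.05,0,0,0.003,0,0,0],[0.05,0,0,0.003,0,0,0],[0.05,0,0,0,0,0,0]]' 25
python3 -m handwheel '[[0.05,0,0,0.002,0,0,0],[0.05,0,0,0.002,0,0,0],[0.05,0,0,0,0,0,0]]' 25
python3 -m handwheel '[[0.05,0,0,0.002,0,0,0],[0.05,0,0,0.002,0,0,0],[0.05,0,0,0,0,0,0]]' 25
```

```text
time: 8.62
position: [0.5675, -0.1975, 0.0652]
tool_rot: [-3.119, -0.371, 0.001]
ft_force: [0.6, 0.7, -2.2]
grip_width: 0.638
grip_force: 25.0
time: 9.0
position: [0.5678, -0.1973, 0.0614]
tool_rot: [-3.119, -0.371, -0.0]
ft_force: [0.6, 1.4, -1.9]
grip_width: 0.635
grip_force: 25.0
time: 9.38
position: [0.5678, -0.1973, 0.0573]
tool_rot: [-3.119, -0.371, -0.0]
ft_force: [0.6, 2.0, -1.9]
grip_width: 0.639
grip_force: 25.0
```

```bash
python3 -m handwheel '[[0.05,0,-0.0006,0.002,0,0,0],[0.05,0,0,0.002,0,0,0],[0.05,0,0,0,0,0,0]]' 25
python3 -m handwheel '[[0.05,0,0,0.001,0,0,0],[0.05,0,0,0,0,0,0]]' 25
python3 -m handwheel '[[0.05,0,0,0.001,0,0,0],[0.05,0,0,0,0,0,0]]' 25
```

```text
time: 9.75
position: [0.5674, -0.1971, 0.0533]
tool_rot: [-3.12, -0.371, 0.0]
ft_force: [0.7, 0.9, -1.1]
grip_width: 0.638
grip_force: 25.0
time: 10.0
position: [0.5675, -0.1971, 0.0525]
tool_rot: [3.119, 0.371, -0.0]
ft_force: [1.4, 1.2, -1.3]
grip_width: 0.634
grip_force: 25.0
time: 10.25
position: [0.5676, -0.1971, 0.0517]
tool_rot: [3.119, 0.371, -0.0]
ft_force: [1.0, 1.3, 0.7]
grip_width: 0.638
grip_force: 25.0
```

Contact with the pins begins at TCP ≈ 0.0518, as expected. Press a bit more and start turning.

```bash
python3 -m handwheel '[[0.05,0,0,0.0006,0,0,0],[0.05,0,0,0,0,0,0]]' 25
python3 -m handwheel '[[0.05,0,0,0,0,0,-4],[0.05,0,0,0,0,0,-4],[0.05,0,0,0,0,0,0]]' 25
```

```text
time: 10.5
position: [0.5677, -0.1972, 0.0516]
tool_rot: [3.119, 0.371, 0.0]
ft_force: [-0.9, 1.1, 5.2]
grip_width: 0.643
grip_force: 25.0
time: 10.88
position: [0.5683, -0.1972, 0.0516]
tool_rot: [3.085, 0.587, 0.002]
ft_force: [-0.1, 0.9, 4.5]
grip_width: 0.641
grip_force: 25.0
```

```bash
for k in 1; do python3 -m handwheel '[[0.05,0,0,0,0,0,-4],[0.05,0,0,0,0,0,-4],[0.05,0,0,0,0,0,0]]' 25; done
python3 -m handwheel '[[0.05,0,0,0,0,0,-4],[0.05,0,0,0,0,0,-4],[0.05,0,0,0,0,0,0]]' 25
python3 -m handwheel '[[0.05,0,0,0,0,0,-4],[0.05,0,0,0,0,0,-4],[0.05,0,0,0,0,0,0]]' 25
```

```text
time: 11.25
position: [0.5683, -0.1972, 0.0516]
tool_rot: [3.037, 0.799, 0.002]
ft_force: [0.1, 1.7, 5.1]
grip_width: 0.636
grip_force: 25.0
time: 11.62
position: [0.5683, -0.1969, 0.0515]
tool_rot: [2.974, 1.009, 0.002]
ft_force: [0.6, 1.1, 5.2]
grip_width: 0.637
grip_force: 25.0
time: 12.0
position: [0.5682, -0.1969, 0.0512]
tool_rot: [2.897, 1.213, 0.002]
ft_force: [0.8, 1.0, 3.8]
grip_width: 0.638
grip_force: 25.0
```

```bash
python3 -m handwheel '[[0.05,0,0,0,0,0,-4],[0.05,0,0,0,0,0,-4],[0.05,0,0,0,0,0,0]]' 25
python3 -m handwheel '[[0.05,0,0,0,0,0,-4],[0.05,0,0,0,0,0,0]]' 25
```

```text
time: 12.38
position: [0.567, -0.1968, 0.0502]
tool_rot: [-2.805, -1.411, 0.001]
ft_force: [1.9, 1.3, -0.8]
grip_width: 0.636
grip_force: 25.0
time: 12.62
position: [0.5672, -0.1968, 0.0504]
tool_rot: [-2.755, -1.508, 0.001]
ft_force: [1.7, 2.4, -1.6]
grip_width: 0.638
grip_force: 25.0
```

```bash
python3 -m handwheel '[[0.05,0,0,0.001,0,0,-1],[0.05,0,0,0.001,0,0,0],[0.05,0,0,0,0,0,0]]' 25
python3 -m handwheel '[[0.05,0,0,0.001,0,0,0],[0.05,0,0,0.001,0,0,0],[0.05,0,0,0,0,0,0]]' 25
```

```text
time: 13.0
position: [0.5673, -0.1969, 0.0488]
tool_rot: [-2.74, -1.536, 0.0]
ft_force: [0.9, 2.3, -1.3]
grip_width: 0.641
grip_force: 25.0
time: 13.38
position: [0.5675, -0.1969, 0.0468]
tool_rot: [-2.74, -1.537, -0.0]
ft_force: [1.2, 2.8, 0.4]
grip_width: 0.64
grip_force: 25.0
```

```bash
python3 -m handwheel '[[0.05,0.0004,-0.0003,0.001,0,0,0],[0.05,0,0,0.001,0,0,0],[0.05,0,0,0,0,0,0]]' 30
python3 -m handwheel '[[0.05,0,0,0.001,0,0,0],[0.05,0,0,0.001,0,0,0],[0.05,0,0,0,0,0,0]]' 30
```

```text
time: 13.75
position: [0.5676, -0.1968, 0.0453]
tool_rot: [2.74, 1.536, -0.0]
ft_force: [-1.3, 2.0, 4.5]
grip_width: 0.641
grip_force: 30.0
time: 14.12
position: [0.5676, -0.1968, 0.0432]
tool_rot: [2.74, 1.536, -0.0]
ft_force: [-1.4, 1.9, 5.4]
grip_width: 0.636
grip_force: 30.0
```

Seat started moving at TCP ≈ 0.0455 with ~6 N. Ease on toward ≈ 0.0395.

```bash
python3 -m handwheel '[[0.05,0,0,0.001,0,0,0],[0.05,0,0,0.001,0,0,0],[0.05,0,0,0,0,0,0]]' 30
python3 -m handwheel '[[0.05,0,0,0.0007,0,0,0],[0.05,0,0,0,0,0,0]]' 30
python3 -m handwheel '[[0.05,0,0,0.0006,0,0,0],[0.05,0,0,0,0,0,0]]' 30
```

```text
time: 14.5
position: [0.5676, -0.1968, 0.0414]
tool_rot: [2.74, 1.536, -0.0]
ft_force: [-2.5, 3.3, 6.6]
grip_width: 0.637
grip_force: 30.0
time: 14.75
position: [0.5676, -0.1967, 0.0408]
tool_rot: [2.74, 1.536, -0.0]
ft_force: [-2.0, 2.4, 7.2]
grip_width: 0.639
grip_force: 30.0
time: 15.0
position: [0.5676, -0.1968, 0.0403]
tool_rot: [2.74, 1.536, -0.001]
ft_force: [-3.0, 2.8, 7.9]
grip_width: 0.64
grip_force: 30.0
```

```bash
python3 -m handwheel '[[0.05,0,0,0.0005,0,0,0],[0.05,0,0,0,0,0,0]]' 30
python3 -m handwheel '[[0.05,0,0,0.0005,0,0,0],[0.05,0,0,0,0,0,0]]' 30
python3 -m handwheel '[[0.05,0,0,0.0005,0,0,0],[0.05,0,0,0,0,0,0]]' 30
```

```text
time: 15.25
position: [0.5676, -0.1968, 0.0399]
tool_rot: [2.74, 1.536, -0.001]
ft_force: [-1.6, 2.8, 8.1]
grip_width: 0.635
grip_force: 30.0
time: 15.5
position: [0.5676, -0.1968, 0.0397]
tool_rot: [2.74, 1.536, -0.001]
ft_force: [-4.3, 2.9, 10.1]
grip_width: 0.639
grip_force: 30.0
time: 15.75
position: [0.5676, -0.1968, 0.0397]
tool_rot: [2.739, 1.536, -0.001]
ft_force: [-4.8, 3.4, 13.5]
grip_width: 0.64
grip_force: 30.0
```

It has hit a firm stop at TCP 0.0397: the force rises with no further travel. I'll hold it there, then check for stability and take a look.

```bash
python3 -m handwheel '[[0.05,0,0,0,0,0,0],[0.05,0,0,0,0,0,0],[0.05,0,0,0,0,0,0],[0.05,0,0,0,0,0,0],[0.05,0,0,0,0,0,0],[0.05,0,0,0,0,0,0]]' 30
python3 - <<'E'
from h import *
a=ctrl.get_image("side")[0];b=ctrl.get_image("wrist")[0]
c=cv2.resize(a[140:240,270:390],(480,400),interpolation=cv2.INTER_CUBIC)
cv2.imwrite("pics/end.png",np.hstack([c,cv2.resize(b[180:440,200:408],(320,400))]))
E
```

```text
time: 16.5
position: [0.5676, -0.1968, 0.0397]
tool_rot: [2.739, 1.536, -0.001]
ft_force: [-5.0, 2.9, 13.3]
grip_width: 0.639
grip_force: 30.0
```

View pics/end.png

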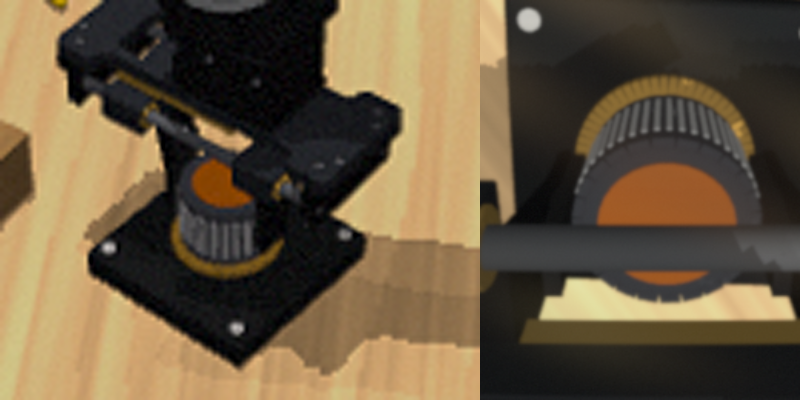

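The cell sits square on the brass ring, held and steady, with the ring concentric around it.

```bash
python3 -c "
from bench import ctrl
print(ctrl.close_job())"
```

```text
the job is handed in; nothing more can be done
None
```

I handed the job in at about 17 s with the filter cell keyed over the pins and pressed fully home on the spring seat, where it is still held with a 30 N grip and about 13 N upward on the wrist; the screwdriver, carton and jar were not touched.

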